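# Aim the blow-off nozzle at the raw beaker, three clicks round, and hold it there

## Robot

A 6-joint arm with a two-finger parallel gripper is mounted at the origin on the work surface. World frame = base frame: x ahead of the robot, y to its left, z up, the work surface at z = 0. Lengths are in mm, angles in degrees, forces in N, time in s.
With the tool pointing down it reaches from about 400 to 825 mm from the base axis. Payload 7 kg.
Tool frame: the origin (TCP) lies on the mounting face of the last link; the fingertips stand 178 mm ahead of it and the grasp point (between the pads) lies 159 mm ahead of it; z points along the fingers, y is the line along which they close (so a half turn about z gives the same grasp; the last joint's range is limited). The gripper opens to 88 mm and grips with 3 to 60 N. Pads are 19 mm wide; open, the fingers measure 130 mm over their backs; the gripper's body (78 mm by 193 mm) begins 47 mm behind the grasp point.
Start: joints at [-60.499, 20.546, 0.682, 0, -70.136, -16.507], TCP at [151.756, -657.698, 404.661] pointing down, gripper open.
Joint ranges: [-176.03, 176.03], [-82.01, 121.73], [-58.28, 71.71], [-173.87, 95.51], [-174.79, -0.11], [-173.66, 173.66]. Speed limits (degrees/s): [136.94, 136.94, 172.46, 180, 180, 180].

## Interface

Orientations are given as [roll, pitch, yaw] about the fixed x, y, z axes, in that order (R = Rz(yaw) Ry(pitch) Rx(roll)).
In Python, from workcell import r gives the robot as it stands.
- The arm moves only by the tool arm_command, never from a script. Its argument "moves" is a list that holds one entry, the list of rows, each a list of 7 numbers: the shift along the tool's x, y, z in cm, then the turn, a rotation vector about the tool's x, y, z in units of 5 degrees (1.0 is 5 degrees), then the closure in counts, from 0 (fully open) to 255 (shut). In form: [[[tx, ty, tz, ax, ay, az, gripper], ...]]. A call has 1 to 8 rows; each row is the pose to reach, as a shift and turn from the pose commanded when the call began, along the tool's axes at that moment; what a row does not reach only later rows make up. A row lasts 1/12 s, in which the tool goes at most 41.7 mm and 7.16 degrees, less where a joint would pass 70% of its speed; a pose out of reach is approached as far as the arm can. A call with a gripper value outside its range is refused whole. The fingers move at their own pace and stop on an object; "grip_force" is the grip in N (left out, the last holds). Time passes only in rows, so rows that repeat a pose let the fingers close. It gives the time, the measured TCP pose, the force, the opening and the grip force at its end, in the units of the state.
- r.state(): the state, without advancing time (a new reading comes with each control period).
- r.camera(name): name is "scene" or "side" or "wrist"; returns the picture (384x512x3 uint8, red, green, blue); there is no depth.
- r.camera_model(name): a dict with "fx", "fy", "cx", "cy" (pixels), "k1" (the pictures are not rectified: a ray, as slopes to the right and down, at radius r is drawn at 1 + k1 r^2 times it, then the intrinsics apply), "cam_to_world" (4x4, takes a point from camera to world coordinates); the wrist camera has in their place "hand_eye" (4x4, takes a point from camera to tool coordinates, whose origin is the TCP and whose axes are the flange's). Camera axes: x right, y down, z forward; pixel columns grow to the right and rows downward; lengths in mm; the calibration is good to about 2 mm. A picture is of the moment at which its call begins: read the wrist's pose just before it. camera_model takes no time and is no camera call.
- r.sign_off(): hands the job in; it is judged then, once.
The state is a dict: "time_s": time; "joint_pos": joint angles; "joint_velocities": joint speeds; "joint_efforts": joint torques, N m; "position": TCP position; "tool_rot": TCP orientation; "wrist_force": force on the tool from outside, world axes, zero at the start; "moment": the same for the moment, N m; "finger_gap": finger opening in mm; "finger_force": force on a finger pad.
Only numpy, scipy, OpenCV 4.12 (cv2) and the standard library are available. Lean on these libraries where they do the work, as an engineer would, in place of code of your own. Each camera call takes 0.05 s, during which the arm holds its last target. There are 200 camera calls.

## Task

Dust is to be blown off the grey raw-clay beaker, not the glazed blue one: see on which of the blow-off station's two pads the grey beaker stands, grip the orange knob and turn it towards that side, click by click, stopping for about half a second at each click, to the third stop, so that the nozzle aims at the grey beaker. Never turn the nozzle towards the blue beaker or on past the third stop, and leave both beakers and everything else on the table where they stand. The knob springs back if let go, so finish with the gripper still holding the knob still at the third stop.

Things in the scene. Friction and masses are not known exactly. Their poses are not given: they have to be found in the camera images.
- station: Fixed blow-off station: blue round housing (120 mm across at the foot, 60 mm high, aluminium dial on top) with a dark round pad each side. Origin on the table, on the housing's centre = the knob's axis. x axis: the nozzle's home direction (away from the robot, give or take 0.5 rad), y left, z up. Dial marks every 24 degrees, those of the third stops orange.
- left_pad (a point): Centre of the top of the left pad (round, dark steel, 100 mm across, 6 mm high), 160 mm from the knob's axis at +72 degrees from the station's x axis: in line with the third stop to the left.
- right_pad (a point): Centre of the top of the right pad (the same), at -72 degrees: in line with the third stop to the right.
- knob: Nozzle turret with the orange bar knob on top: bar 46 mm long (its x, the nozzle's direction), 14 thick (y), 40 high, a white line on the nozzle half of its top. Origin on the axis, 60 mm above the table; the bar goes from 74 to 114 mm up. Below it is a hub 60 mm across, top at 74 mm; the nozzle (15 mm thick, centre line 67 mm up) reaches 92 mm from the axis. Turns with joint turret.
- knob_grip (a point): Point on the knob's vertical axis, 98 mm above the table, 16 mm below the bar's top: the height to grip it, fingers closing across the 14 mm thickness. Its x axis lies along the bar.
- turret (a joint): Angle of knob and nozzle, rad: 0 at home, where it starts; positive counter-clockwise from above (to the left pad), negative to the right. Click stops every 24 degrees, five each way: 0.419, 0.838, third 1.257. A spring of 0.06 N m per rad pulls home, the clicks add a 0.04 N m ripple towards the nearest stop: holding the third takes about 0.08 N m; let go, it springs back to the first stop or home.
- raw_beaker_mid (a point): Centre, half-way up, of the grey unfired clay beaker, a loose tapered pot standing mouth down (74 mm across below, 54 mm at its top, 95 mm high) on one of the two pads, within about 8 mm of the pad's centre. Its top is 101 mm above the table. Not to be touched.
- glazed_beaker_mid (a point): Centre, half-way up, of the glazed blue beaker of the same shape and size, loose on the other pad. Not to be touched.
- spare_a: Spare grey beaker, same shape, on the table to the left, origin at its underside. Bystander.
- spare_b: Another spare grey beaker to the left, origin at its underside. Bystander.
- bowl: White bowl, 116 mm across, 55 mm high, to the right, origin at its underside. Bystander.
- sanding_block: Wooden sanding block 80 x 50 x 32 mm, to the right, origin at its underside. Bystander.
- brush: Brush lying on the table to the right. Bystander.
- trimmer: Flat trimming tool lying on the table to the left. Bystander.
There are look-alikes about, which are no part of the job. Leave any green look-alike of the part that bears raw_beaker_mid alone.

How it is judged (in metres and radians):
On the way, in this order (a step that is already met when the one before it is completed fails the run):
1. the knob rests in the first stop towards the grey beaker, in the gripper (within 0.13 rad for 0.2 s) (((y of raw_beaker_mid in the frame of station above 0 m and value of joint turret between 0.289 and 0.549 rad) or (y of raw_beaker_mid in the frame of station below 0 m and value of joint turret between -0.549 and -0.289 rad)) and contact force between the fingers and knob above 2 N), for 0.2 s.
2. the knob rests in the second stop, in the gripper (within 0.13 rad for 0.2 s) (((y of raw_beaker_mid in the frame of station above 0 m and value of joint turret between 0.708 and 0.968 rad) or (y of raw_beaker_mid in the frame of station below 0 m and value of joint turret between -0.968 and -0.708 rad)) and contact force between the fingers and knob above 2 N), for 0.2 s.
3. the knob rests in the third stop, in the gripper (within 0.13 rad for 0.3 s) (((y of raw_beaker_mid in the frame of station above 0 m and value of joint turret between 1.127 and 1.387 rad) or (y of raw_beaker_mid in the frame of station below 0 m and value of joint turret between -1.387 and -1.127 rad)) and contact force between the fingers and knob above 2 N), for 0.3 s.
At the end, for the whole second after the job is handed in: The knob stands at the third stop (1.257 rad from home, within 0.13 rad) on the grey beaker's side, still (under 0.15 rad/s), held by the fingers (over 2 N); both beakers are within 12 mm of where they began (all of step 3 and velocity of joint turret between -0.15 and 0.15 rad/s and distance of each of raw_beaker_mid, glazed_beaker_mid from where it was at the start of the episode below 0.012 m); the arm keeps its last pose, push and grip.
It fails at once if the nozzle turned towards the blue beaker (more than 0.25 rad) ((y of raw_beaker_mid in the frame of station above 0 m and value of joint turret below -0.25 rad) or (y of raw_beaker_mid in the frame of station below 0 m and value of joint turret above 0.25 rad)).
It fails at once if the knob went on past the third stop (beyond 1.46 rad) (value of joint turret above 1.46 rad or value of joint turret below -1.46 rad).
It fails at once if a beaker on the station was shifted by more than 12 mm (distance of any of raw_beaker_mid, glazed_beaker_mid from where it was at the start of the episode above 0.012 m).
It fails at once if another thing on the table was shifted by more than 25 mm (distance of any of spare_a, spare_b, bowl, sanding_block, brush, trimmer from where it was at the start of the episode above 0.025 m).
It also fails if it takes over 38 s, if anything falls off the work surface, if the arm or the gripper's body presses on something with over 40 N, if the wrist force passes 120 N, or if a joint passes its speed limit or range.

## Working session

There is one attempt and no reset: what is moved stays moved. The work goes in short steps, Python scripts to look and compute and a tool call to move; the robot and the scene stay as the last step left them, time stands still between calls to the robot, and variables do not carry over. Pictures are saved under pics/ and viewed, at most 10 in all, crops included, and the job is handed in when it is done.

Besides the shell and the picture viewer there is one more tool, called after ">>>" as a command line: name --argument value ..., lists and objects as JSON in quotes. arm_command: Moves the arm, as the interface text tells. Its arguments: {"type":"object","properties":{"moves":{"type":"array","items":{"type":"array","items":{"type":"array","items":{"type":"number"}}}},"grip_force":{"type":"number"}},"required":["moves"]}

```bash
mkdir -p pics; ls; python3 - <<'E'
from workcell import r
import cv2
for n in ("scene","side"):
    cv2.imwrite(f"pics/{n}0.png",cv2.cvtColor(r.camera(n),cv2.COLOR_RGB2BGR))
    print(n,r.camera_model(n))
print(r.camera_model("wrist"));print(r.state())
E
```

```text
pics
scene {'fx': 442.0542538312503, 'fy': 442.0542538312503, 'cx': 257.50943511953557, 'cy': 194.19672265632934, 'k1': -0.13375882894059454, 'cam_to_world': array([[-7.89639318e-01,  4.52120678e-01, -4.14797107e-01,
         1.27923255e+03],
       [ 6.13316480e-01,  5.62135969e-01, -5.54838758e-01,
         9.69604596e+02],
       [-1.76817020e-02, -6.92524400e-01, -7.21177726e-01,
         1.34701509e+03],
       [ 0.00000000e+00,  0.00000000e+00,  0.00000000e+00,
         1.00000000e+00]])}
side {'fx': 417.3446739948137, 'fy': 417.3446739948137, 'cx': 251.78688400646973, 'cy': 188.0197896742819, 'k1': 0.02408347304402833, 'cam_to_world': array([[-9.82176568e-01, -1.43521338e-01,  1.21370568e-01,
         3.90824475e+02],
       [-1.87897649e-01,  7.32999329e-01, -6.53763304e-01,
         9.95432142e+02],
       [ 4.86443871e-03, -6.64916242e-01, -7.46902087e-01,
         1.23839064e+03],
       [ 0.00000000e+00,  0.00000000e+00,  0.00000000e+00,
         1.00000000e+00]])}
{'fx': 279.4068232563692, 'fy': 279.4068232563692, 'cx': 256.52443015623606, 'cy': 195.45800605409448, 'k1':
[... 385 characters left out ...]
': 0.1, 'joint_pos': array([-6.04980875e+01,  2.05877894e+01,  6.40739268e-01, -1.59463795e-02,
       -7.01362204e+01, -1.65073055e+01]), 'joint_velocities': array([-0.12114467, -0.03518325,  0.17449798,  0.12120655, -0.0437533 ,
        0.00583042]), 'joint_efforts': array([-1.98648115e-03, -5.84163487e+01,  2.93751991e+01,  7.01554030e+00,
        1.01614633e-02, -5.27913073e-05]), 'position': array([ 151.74460995, -657.55961057,  403.82967979]), 'tool_rot': array([ 1.79915902e+02, -9.28858646e-03, -1.67010815e+02]), 'wrist_force': array([-0.38745633, -0.85488846, -0.64494541]), 'moment': array([-0.00678487, -0.00883224, -0.01319035]), 'finger_force': 0.0, 'finger_gap': 87.87203683916701}
```

View pics/scene0.png

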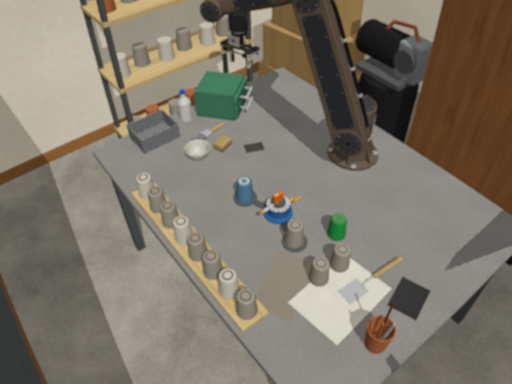

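View pics/side0.png

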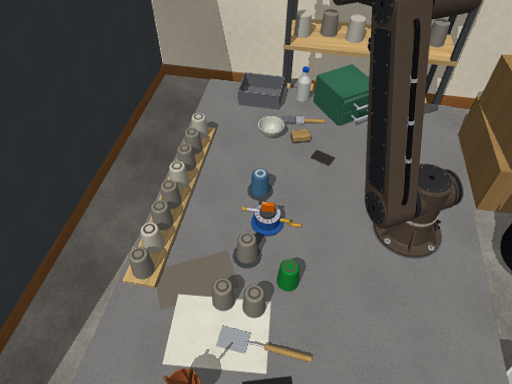

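The scene picture shows the blue station at (278,208), a grey beaker at (294,235) and a blue one at (245,190). In the side picture they are at (267,218), (247,248) and (260,183).

The candidates for the grey beaker (side pixels) are:
- the pot on the pad beside the station at (247,248)
- the spares at (223,293) and (254,300)
- the green look-alike at (289,275)
- the rack pots

Only (247,248) is grey and stands on a station pad. I'll confirm that in a crop and triangulate.

```bash
cat > h.py <<'E'
import numpy as np, cv2
from scipy.spatial.transform import Rotation as R
def ray(m,uv,T):
    K=np.array([[m['fx'],0,m['cx']],[0,m['fy'],m['cy']],[0,0,1]])
    d=cv2.undistortPoints(np.array([[uv]],float),K,np.array([m['k1'],0,0,0]))[0,0]
    return T[:3,3],T[:3,:3]@np.array([d[0],d[1],1])
def onplane(m,uv,z,T=None):
    o,d=ray(m,uv,m['cam_to_world'] if T is None else T); return o+d*(z-o[2])/d[2]
def wristT(m,s):
    T=np.eye(4);T[:3,:3]=R.from_euler('xyz',s['tool_rot'],degrees=True).as_matrix();T[:3,3]=s['position']
    return T@m['hand_eye']
E
python3 - <<'E'
from h import *
from workcell import r
ims={}
for n,c in(("scene",(278,208)),("side",(260,220))):
    im=cv2.imread(f"pics/{n}0.png"); ims[n]=cv2.resize(im[c[1]-55:c[1]+55,c[0]-70:c[0]+70],None,fx=5,fy=5,interpolation=cv2.INTER_CUBIC)[:, :400+300]
    m=r.camera_model(n)
    hsv=cv2.cvtColor(im,cv2.COLOR_BGR2HSV)
    for nm,lo,hi in(("orange",(3,190,120),(14,255,255)),("blue",(95,120,50),(125,255,255))):
        k=cv2.inRange(hsv,lo,hi)
        N,_,st,ce=cv2.connectedComponentsWithStats(k)
        for i in range(1,N):
            if st[i,4]>15: print(n,nm,st[i],ce[i].round(1),onplane(m,ce[i],100 if nm=="orange" else 30).round(0))
cv2.imwrite("pics/c.png",cv2.resize(np.vstack([ims["scene"],ims["side"]]),(382,600)) if 0 else cv2.resize(np.hstack([ims["scene"],ims["side"]]),(800,314)))
E
```

```text
scene orange [274 192   9  11  26] [278.1 197. ] [509.  72. 100.]
scene blue [180  90   4   4  16] [181.5  91.5] [ 369. -912.   30.]
scene blue [264 207  28  17 259] [278.7 216.2] [530. 103.  30.]
side orange [261 203  14   9  96] [267.9 207. ] [504.  76. 100.]
side blue [303  67   6   6  28] [305.4  69.2] [ 469. -926.   30.]
side blue [251 170  18  26 327] [259.5 185. ] [561. -84.  30.]
side blue [251 214  33  22 364] [265.9 226.9] [503. 111.  30.]
```

View pics/c.png

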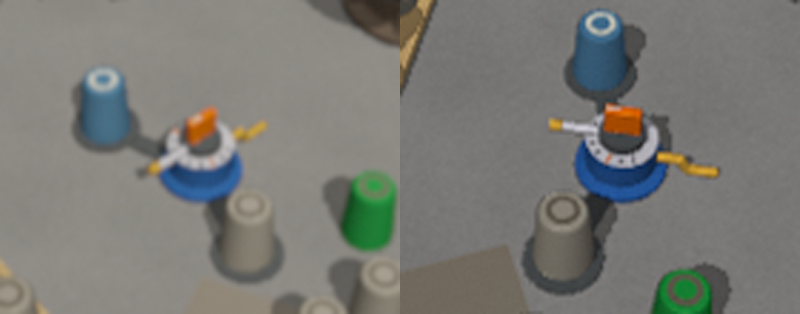

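The crop confirms it: the grey beaker on the dark pad is on the +y (left) side and the blue one is on the right, while the green look-alike stands off the station. The nozzle points away from the robot, so the turn is positive (counter-clockwise). I'll move above the knob now.

>>> arm_command --moves '[[[-24, 27, 0, 0, 0, 0, 0], [-24, 27, 0, 0, 0, 0, 0], [-24, 27, 0, 0, 0, 0, 0], [-24, 27, 0, 0, 0, 0, 0], [-24, 27, 0, 0, 0, 0, 0], [-24, 27, 0, 0, 0, 0, 0], [-24, 27, 0, 0, 0, 0, 0], [-24, 27, 0, 0, 0, 0, 0]]]'

```text
time_s: 0.77
position: [311.8, -363.3, 404.5]
tool_rot: [180.0, -0.0, -167.0]
wrist_force: [0.9, -0.1, -1.1]
finger_gap: 87.6
finger_force: 0.0
```

>>> arm_command --moves '[[[-29, 38, 0, 0, 0, 0, 0], [-29, 38, 0, 0, 0, 0, 0], [-29, 38, 0, 0, 0, 0, 0], [-29, 38, 0, 0, 0, 0, 0], [-29, 38, 0, 0, 0, 0, 0], [-29, 38, 0, 0, 0, 0, 0], [-29, 38, 0, 0, 0, 0, 0], [-29, 38, 0, 0, 0, 0, 0]]]'

```text
time_s: 1.43
position: [449.0, -59.4, 404.9]
tool_rot: [180.0, 0.0, -167.0]
wrist_force: [1.7, -1.3, 0.4]
finger_gap: 87.9
finger_force: 0.0
```

>>> arm_command --moves '[[[-8.7, 11.8, 0, 0, 0, 0, 0], [-8.7, 11.8, 0, 0, 0, 0, 0], [-8.7, 11.8, 0, 0, 0, 0, 0], [-8.7, 11.8, 0, 0, 0, 0, 0], [-8.7, 11.8, 0, 0, 0, 0, 0], [-8.7, 11.8, 0, 0, 0, 0, 0], [-8.7, 11.8, 0, 0, 0, 0, 0]]]'

```text
time_s: 2.02
position: [506.9, 72.9, 404.2]
tool_rot: [-180.0, -0.1, -167.0]
wrist_force: [0.5, -0.7, 0.9]
finger_gap: 88.0
finger_force: 0.0
```

```bash
cat > look.py <<'E'
from h import *
from workcell import r
import sys
s=r.state(); im=cv2.cvtColor(r.camera("wrist"),cv2.COLOR_RGB2BGR); cv2.imwrite(sys.argv[1],im)
m=r.camera_model("wrist");T=wristT(m,s)
print(s['time_s'],s['position'],s['tool_rot'],s['joint_pos'].round(1))
k=cv2.inRange(cv2.cvtColor(im,cv2.COLOR_BGR2HSV),(3,180,90),(15,255,255))
N,_,st,ce=cv2.connectedComponentsWithStats(k)
for i in range(1,N):
    if st[i,4]>100: print(st[i],ce[i].round(1),onplane(m,ce[i],114,T).round(1))
E
python3 look.py pics/w1.png
```

```text
2.0167 [506.87597398  72.87591754 404.20530554] [-1.79989256e+02 -6.76785081e-02 -1.66990173e+02] [  30.2    5.1  -19.6   -0.   -65.4 -107.2]
[242 161  21  48 165] [250.9 176.1] [491.1  63.9 114. ]
```

View pics/w1.png

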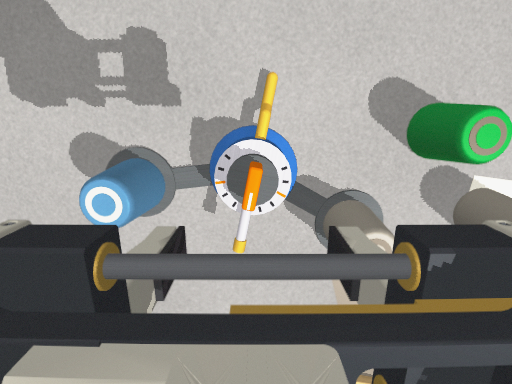

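Wrist view: the knob is at about (253,187), the nozzle points down the image (away from the robot) to (239,245), grey is on the right and blue on the left. I'll enlarge it to get the axis and direction.

```bash
python3 - <<'E'
import cv2
im=cv2.imread("pics/w1.png")[120:255,200:310]
cv2.imwrite("pics/w1c.png",cv2.resize(im,None,fx=4.4,fy=4.4,interpolation=cv2.INTER_CUBIC))
E
```

```text
(no output)
```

View pics/w1c.png

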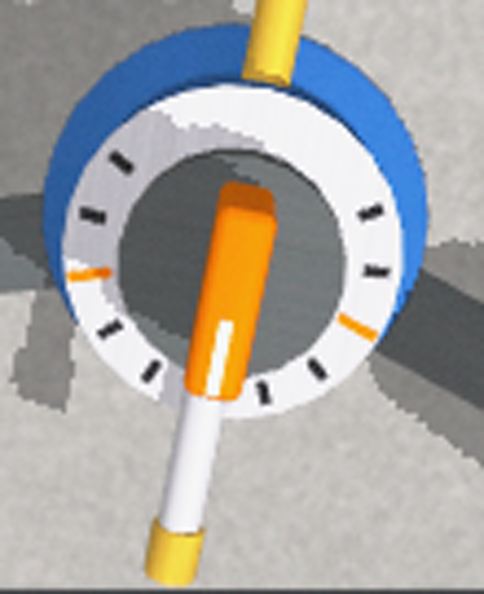

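```bash
python3 - <<'E'
from h import *
from workcell import r
s={'position':np.array([506.88,72.88,404.2]),'tool_rot':np.array([-179.989,-.068,-166.99])}
m=r.camera_model("wrist");T=wristT(m,s)
f=lambda x,y,z:onplane(m,(x/4.4+200,y/4.4+120),z,T)[:2]
c=[f(219,206,114),f(277,214,114),f(240,401,114),f(187,397,114)]
print("bar c",np.mean(c,0),"dims",np.linalg.norm(c[0]-c[1]),np.linalg.norm(c[0]-c[3]))
a=lambda v:np.degrees(np.arctan2(v[1],v[0]))
print("bar dir",a(c[3]-c[0]),a(c[2]-c[1]))
print("dial c",f(233,250,60), "hub c", f(232,272,74))
L=f(357,326,60);Rr=f(90,274,60);d=f(233,250,60);print("marks mid dir",a(L-d),a(Rr-d),"perp",a(L-Rr)-90)
b=np.mean(c,0);print("nozzle dir",a((f(174,550,73))-b))
T0=R.from_euler('xyz',s['tool_rot'],degrees=True).as_matrix()
print("tool shift mm",T0.T@np.array([b[0]-506.88,b[1]-72.88,0]))
E
```

```text
bar c [504.24581707  68.32500533] dims 13.036665371803588 45.469697168297145
bar dir 3.242097031889867 2.3034971670963844
dial c [502.6034428  67.7859032] hub c [505.40589039  68.35889869]
marks mid dir 70.98124110751152 -67.2628625820192 perp 1.6774477576141464
nozzle dir 1.3381442527702283
tool shift mm [ 3.59198846 -3.84506047  0.00500126]
```

Bar centre is (504,68) and its direction is about 2.3°, so I need to turn 10.7°, shift by (3.6, −3.8) mm and go down 145 mm.

>>> arm_command --moves '[[[0.36, -0.38, 0, 0, 0, 1.1, 0], [0.36, -0.38, 0, 0, 0, 2.14, 0], [0.36, -0.38, 3, 0, 0, 2.14, 0], [0.36, -0.38, 6, 0, 0, 2.14, 0], [0.36, -0.38, 9, 0, 0, 2.14, 0], [0.36, -0.38, 11, 0, 0, 2.14, 0], [0.36, -0.38, 11, 0, 0, 2.14, 0], [0.36, -0.38, 11, 0, 0, 2.14, 0]]]'

```text
time_s: 2.73
position: [504.3, 67.5, 294.6]
tool_rot: [-179.9, -0.1, -177.8]
wrist_force: [1.3, 0.1, 1.4]
finger_gap: 87.5
finger_force: 0.0
```

```bash
python3 look.py pics/w2.png
```

```text
2.7333 [504.30139853  67.52164454 294.59587071] [-1.79936016e+02 -8.96290289e-02 -1.77767345e+02] [  29.8   10.9  -28.6    0.   -50.6 -117.6]
[ 246  190   23   64 1293] [256.8 221.1] [492.1  67.5 114. ]
```

View pics/w2.png

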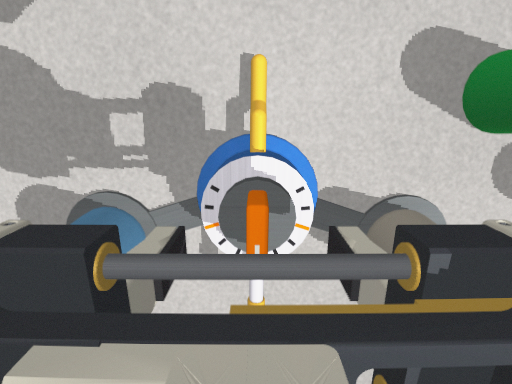

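The bar sits centred between the fingers, at column 257, and is parallel to the pads. I'll descend and grip.

>>> arm_command --moves '[[[0, 0, 2, 0, 0, 0, 0], [0, 0, 3.6, 0, 0, 0, 0], [0, 0, 3.6, 0, 0, 0, 150], [0, 0, 3.6, 0, 0, 0, 200], [0, 0, 3.6, 0, 0, 0, 255], [0, 0, 3.6, 0, 0, 0, 255], [0, 0, 3.6, 0, 0, 0, 255], [0, 0, 3.6, 0, 0, 0, 255]]]' --grip_force 30

```text
time_s: 3.45
position: [504.8, 68.7, 259.5]
tool_rot: [180.0, 0.1, -177.7]
wrist_force: [-0.1, -0.2, 0.2]
finger_gap: 53.4
finger_force: 0.0
```

>>> arm_command --moves '[[[0, 0, 0, 0, 0, 0, 255], [0, 0, 0, 0, 0, 0, 255], [0, 0, 0, 0, 0, 0, 255], [0, 0, 0, 0, 0, 0, 255], [0, 0, 0, 0, 0, 0, 255], [0, 0, 0, 0, 0, 0, 255], [0, 0, 0, 0, 0, 0, 255], [0, 0, 0, 0, 0, 0, 255]]]'

```text
time_s: 4.12
position: [504.7, 67.8, 258.6]
tool_rot: [-179.9, -0.0, -177.7]
wrist_force: [2.9, -7.4, 0.3]
finger_gap: 13.9
finger_force: 30.0
```

>>> arm_command --moves '[[[0, 0, 0, 0, 0, -0.8, 255], [0, 0, 0, 0, 0, -1.6, 255], [0, 0, 0, 0, 0, -2.4, 255], [0, 0, 0, 0, 0, -3.2, 255], [0, 0, 0, 0, 0, -4.0, 255], [0, 0, 0, 0, 0, -4.8, 255], [0, 0, 0, 0, 0, -4.8, 255], [0, 0, 0, 0, 0, -4.8, 255]]]'

```text
time_s: 4.78
position: [504.7, 67.7, 258.6]
tool_rot: [-179.9, -0.1, -153.7]
wrist_force: [3.6, -6.9, -0.6]
finger_gap: 13.8
finger_force: 30.0
```

>>> arm_command --moves '[[[0, 0, 0, 0, 0, 0, 255], [0, 0, 0, 0, 0, 0, 255], [0, 0, 0, 0, 0, 0, 255], [0, 0, 0, 0, 0, 0, 255], [0, 0, 0, 0, 0, 0, 255]]]'

```text
time_s: 5.2
position: [504.7, 67.7, 258.6]
tool_rot: [-179.9, -0.1, -153.7]
wrist_force: [2.7, -6.6, -0.1]
finger_gap: 13.7
finger_force: 30.0
```

```bash
python3 look.py pics/w3.png; python3 -c "
from workcell import r
s=r.state();print(s['moment'],s['wrist_force'],s['finger_force'])"
```

```text
5.2 [504.68602997  67.67043581 258.63188291] [-1.79925257e+02 -5.96090502e-02 -1.53708992e+02] [ 29.8  13.6 -31.    0.1 -45.5 -93.6]
[ 243  204   28   50 1260] [256.4 229.6] [485.4  58.6 114. ]
[243 280  10  20 168] [247.8 288.6] [516.7  69.2 114. ]
[260 280  10  18 157] [264.4 287.5] [512.4  76.5 114. ]
[-2.39594769 -1.00907858 -0.01648513] [ 3.3547666  -6.82954358 -1.36667177] 29.995898008346558
```

View pics/w3.png

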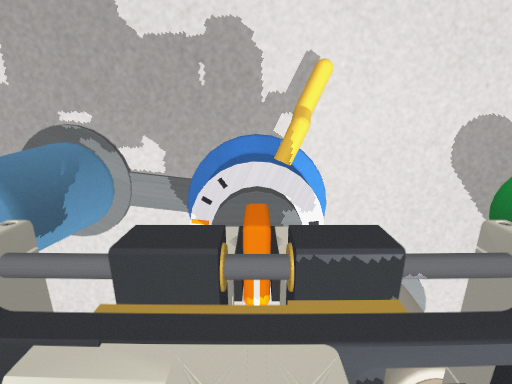

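The bar stays parallel between the pads and the dial has turned relative to it, so the knob follows. On to the second stop, with a hold.

>>> arm_command --moves '[[[0, 0, 0, 0, 0, -0.8, 255], [0, 0, 0, 0, 0, -1.6, 255], [0, 0, 0, 0, 0, -2.4, 255], [0, 0, 0, 0, 0, -3.2, 255], [0, 0, 0, 0, 0, -4.0, 255], [0, 0, 0, 0, 0, -4.8, 255], [0, 0, 0, 0, 0, -4.8, 255], [0, 0, 0, 0, 0, -4.8, 255]]]'

```text
time_s: 5.92
position: [504.7, 67.6, 258.6]
tool_rot: [-179.9, -0.1, -129.7]
wrist_force: [5.1, -7.7, -1.3]
finger_gap: 14.3
finger_force: 30.0
```

>>> arm_command --moves '[[[0, 0, 0, 0, 0, 0, 255], [0, 0, 0, 0, 0, 0, 255], [0, 0, 0, 0, 0, 0, 255], [0, 0, 0, 0, 0, 0, 255], [0, 0, 0, 0, 0, 0, 255]]]'

```text
time_s: 6.33
position: [504.7, 67.6, 258.6]
tool_rot: [-180.0, -0.1, -129.7]
wrist_force: [3.1, -7.8, -1.4]
finger_gap: 13.8
finger_force: 30.0
```

>>> arm_command --moves '[[[0, 0, 0, 0, 0, -0.8, 255], [0, 0, 0, 0, 0, -1.6, 255], [0, 0, 0, 0, 0, -2.4, 255], [0, 0, 0, 0, 0, -3.2, 255], [0, 0, 0, 0, 0, -4.0, 255], [0, 0, 0, 0, 0, -4.8, 255], [0, 0, 0, 0, 0, -4.8, 255], [0, 0, 0, 0, 0, -4.8, 255]]]'

```text
time_s: 7.0
position: [504.8, 67.6, 258.6]
tool_rot: [-180.0, -0.1, -105.7]
wrist_force: [4.0, -7.9, -1.2]
finger_gap: 14.0
finger_force: 30.0
```

>>> arm_command --moves '[[[0, 0, 0, 0, 0, 0, 255], [0, 0, 0, 0, 0, 0, 255], [0, 0, 0, 0, 0, 0, 255], [0, 0, 0, 0, 0, 0, 255], [0, 0, 0, 0, 0, 0, 255], [0, 0, 0, 0, 0, 0, 255]]]'

```text
time_s: 7.5
position: [504.8, 67.6, 258.6]
tool_rot: [-180.0, -0.1, -105.7]
wrist_force: [4.7, -7.5, -2.1]
finger_gap: 14.1
finger_force: 30.0
```

```bash
python3 look.py pics/w4.png; python3 - <<'E'
from workcell import r
import cv2,numpy as np
s=r.state();print(s['moment'],s['wrist_force'],s['finger_force'])
b=cv2.cvtColor(r.camera("side"),cv2.COLOR_RGB2BGR)[140:290,190:340]
w=cv2.imread("pics/w4.png")
cv2.imwrite("pics/end.png",np.hstack([cv2.resize(b,(384,384)),cv2.resize(w[100:350,120:390],(414,384))]))
E
```

```text
7.5 [504.80788368  67.58975908 258.61899349] [-1.79982974e+02 -9.80888096e-02 -1.05713340e+02] [ 29.8  13.6 -31.    0.1 -45.5 -45.6]
[243 204  28  50 939] [256.5 227.8] [498.3  46.8 114. ]
[-2.74157057 -1.40272119 -0.07600116] [ 3.07568206 -8.62174945 -0.98706962] 29.99570667743683
```

View pics/end.png

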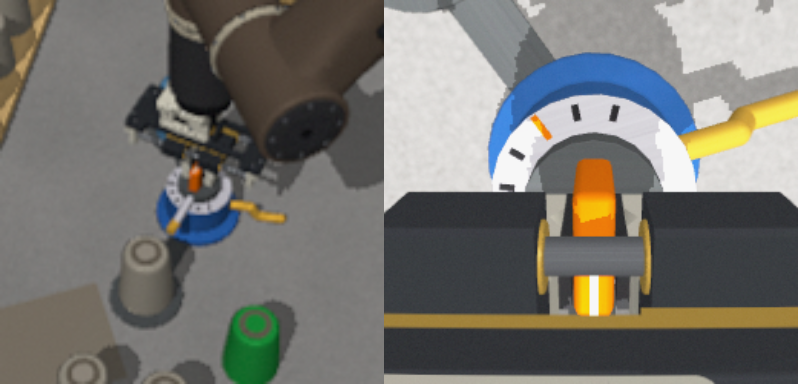

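The nozzle now points at the undisturbed grey beaker. The bar is still firmly in the pads, and the −0.076 N m moment about z matches the expected holding torque at the third stop. I'm handing it in.

```bash
python3 -c "
from workcell import r
print(r.sign_off())"
```

```text
the job is handed in; nothing more can be done
None
```

The job is handed in at about 7.5 s: the knob was turned left click by click, and the gripper holds it at the third stop with the nozzle aimed at the grey beaker (sign-off returned no verdict).

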